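# Clamp a hard disk in the angled work holder

### The arm

A 6-joint arm with a two-finger parallel gripper is mounted at the origin on a cart in front of the work surface, level with it; the furniture and walls round the work are solid. World frame = base frame: x ahead of the robot, y to its left, z up, the work surface at z = 0. Lengths are in mm, angles in rad, forces in N, time in s.
With the tool pointing down it reaches from about 400 to 925 mm from the base axis. Payload 12.5 kg.
Tool frame: the origin (TCP) lies at the centre of the arm's flange, where the gripper is bolted on; the fingertips stand 190 mm ahead of it and the grasp point (between the pads) lies env.grip_point_offset ahead of it (env.grip_point_offset is the distance from the TCP to the grasp point, in mm); z points along the fingers, x is the direction in which the jaws open and shut, and the axes are right-handed (so a half turn about z gives the same grasp; the last joint's range is limited). The gripper opens to 95 mm and grips with 3 to 60 N. Pads are 20 mm wide; open, the fingers measure 119 mm over their backs; the gripper's body (75 mm by 180 mm) begins 59 mm behind the grasp point.
Start: joints at [1.092, 0.491, 1.559, -0, 1.092, -0.106], TCP at [227.617, 582.079, 404.761] pointing down, gripper open.
Joint ranges: [-3.1, 3.1], [-0.84, 2.19], [0.05, 2.79], [-1.13, 4.28], [0.06, 2.93], [-2.69, 2.69]. Speed limits (rad/s): [2.22, 2.22, 2.79, 3.14, 3.14, 3.14].

### API

Orientations are given as [roll, pitch, yaw] about the fixed x, y, z axes, in that order (R = Rz(yaw) Ry(pitch) Rx(roll)).
In Python, from cell import state, read_camera, camera_model, job_done, env gives the robot as it stands.
- The arm moves only by the tool arm_command, never from a script. Its argument "steps" is a list of rows, each a list of 6 numbers: the shift along the tool's x, y, z in cm, then the turn, a rotation vector about the tool's x, y, z in degrees. In form: [[dx, dy, dz, rx, ry, rz], ...]. A call has 1 to 12 rows; each row is the pose to reach, as a shift and turn from the pose commanded when the call began, along the tool's axes at that moment; what a row does not reach only later rows make up. A row lasts 1/12 s, in which the tool goes at most 41.7 mm and 7.16 degrees, less where a joint would pass 70% of its speed; a pose out of reach is approached as far as the arm can. A call with a gripper value outside its range is refused whole. "jaw" is the finger opening in cm, from 0 to 9.51, set as the call begins (left out, the last holds). The fingers move at their own pace and stop on an object; the grip force is fixed at half the most. Time passes only in rows, so rows that repeat a pose let the fingers close. It gives the time, the measured TCP pose, the force and the opening at its end, in the units of the state.
- state(): the state, without advancing time (a new reading comes with each control period).
- read_camera(name): name is "scene" or "top" or "wrist"; returns the picture (400x640x3 uint8, red, green, blue); there is no depth.
- camera_model(name): a dict with "K" (3x3 intrinsics, pixels), "xyz" and "rotation" of the camera in the world. Camera axes: x right, y up, looking along -z (the intrinsics and any distortion apply to the point x, -y, -z); pixel columns grow to the right and rows downward; lengths in mm; the calibration is good to about 2 mm. A picture is of the moment at which its call begins: read the wrist's pose just before it. camera_model takes no time and is no camera call; for the wrist camera it gives the pose at the moment of the call.
- job_done(): hands the job in, once; it reports no verdict.
The state is a dict: "t": time; "joints": joint angles; "qvel": joint speeds; "tau": joint torques, N m; "eef_pos": TCP position; "tcp_rot": TCP orientation; "ft_force": force on the tool from outside, world axes, zero at the start; "moment": the same for the moment, N m; "opening": opening from 0.0 (shut) to 1.0 (fully open).
Only numpy, scipy, OpenCV 4.12 (cv2) and the standard library are available. Lean on these libraries where they do the work, as an engineer would, in place of code of your own. Each camera call takes 0.05 s, during which the arm holds its last target. There are 200 camera calls.

### The job

The hard disk lies in the angled work holder and has to be clamped there, so that its circuit board can be changed. The star knob has only been set loosely on the end of its stud: turn it backwards (anticlockwise, seen from above the knob) until you feel it drop over the start of the thread, and only then turn it forwards until it is hand-tight and the bar lies flat and firm on the disk. Do not shift the disk, leave the things around the holder alone, and let go of the knob at the end.

Things in the scene. Friction and masses are not known exactly. Their poses are not given: they have to be found in the camera images.
- bed: Sloping bed of the work holder, fixed: plain metal plate 150 mm (x) by 200 mm (y), 8 mm thick. Origin: middle of its upper face. x points up the slope, away from the robot, y to the left along the bed, z is the bed's normal, which leans 26 degrees from vertical towards the robot. Stud, knob and disk stand square to it.
- stud_foot (a point): Where the stud's axis meets the bed: x 0, y -70 mm in the bed's frame. The stud stands along the bed's z, 49 mm tall and 23 mm thick, with a coarse right-hand thread, 6 mm a turn, which begins with a blunt start at its end. Where round the stud it begins differs and is hidden in the knob: it must be felt.
- knob_grip (a point): Point to grip the black star knob: on its axis (the bed's z), 58 mm above the bed at the start. The star: 8 lobes, 60 mm over opposite lobes, 56.6 mm over the flats between; it reaches from 14 mm below this point to 12 mm above. Below it a neck of 30 mm and a 40 mm flange. Nothing but the bar stands within 60 mm of the axis higher than 20 mm over the bed.
- knob_flange (a point): Middle of the flange's underside, 30 mm under knob_grip, 28 mm above the bed at the start, the knob's thread resting on the stud's end. Once dropped, the knob screws down 6 mm a turn, then presses the bar down. Tight with this point 19 to 20 mm above the bed, some 4 to 4.5 rad of forward turning after the drop, where it turns stiffly (0.3 N m and more). It stays where it is left.
- knob (a joint): Knob angle, rad: growing is backwards (anticlockwise from above), falling forwards. At 0 a lobe points to the bed's +x; lobes every 45 degrees. Starts at -0.2 to 0.2. After 0.4 to 1.5 rad backwards it comes over a gap: pressed lightly or let loose (its own 3.5 N) it drops 5.5 mm, held up it is carried across, as the gap is only 0.3 rad wide. Forwards before that, it only rides on the stud's end.
- bar: Steel hold-down bar across the disk, 42 mm wide, 8 mm thick, hinged at the left; its forked right end lies round the stud under the knob's flange. Origin: on the hinge axis, 14 mm above the bed at y +77 mm; its y runs along the bar, the bar being at negative y.
- bar_tip (a point): On the bar's upper face at the stud. A hinge spring (about 2 N here) holds it 21.5 mm above the bed, the bar's rubber pad just clear of the disk; tightened, it is about 20 mm above the bed.
- hard_disk: Flat hard disk, 100 mm (along the bed's x) by 70 mm, 8 mm thick, lying loose on the bed against a low stop, under the bar. Origin: middle of its underside.
- drive_board: Bystander: bare green circuit board, 58 x 66 x 10 mm, flat on the bench right of the holder.
- screwdriver_yellow: Bystander: screwdriver with yellow handle, 140 mm long, on the bench right of the holder.
- marker: Bystander: marker pen, 130 mm long and 12 mm thick, on the bench right of the holder.
- blue_spool: Bystander: small solder reel with blue flanges, 37 mm across, 32 mm high, standing in front of the holder.

How it is judged (in metres and radians):
On the way:
1. the knob has been turned backwards until it dropped (at least 4 mm) over the start of the thread (z of knob_grip in the frame of bed below 0.054 m and value of joint knob above 0.4 rad), for 0.1 s.
At the end, for the whole second after the job is handed in: The bar is down on the disk (its tip less than 20.6 mm above the bed) and presses on it with more than 10 N, the knob is screwed down (its grip point less than 50.5 mm above the bed), and everything is at rest (contact force between bar and hard_disk above 10 N and z of knob_grip in the frame of bed below 0.0505 m and z of bar_tip in the frame of bed below 0.0206 m and linear speed of hard_disk below 0.01 m/s); the robot touches nothing.
It fails at once if the disk is shifted by more than 8 mm in the holder (distance of hard_disk from where it was at the start of the episode above 0.008 m).
It fails at once if a bystander (board, screwdriver, marker, reel) is moved by more than 15 mm (distance of any of drive_board, screwdriver_yellow, marker, blue_spool from where it was at the start of the episode above 0.015 m).
It also fails if it takes over 58 s, if anything falls off the work surface, if the arm or the gripper's body presses on something with over 40 N, if the wrist force passes 120 N, or if a joint passes its speed limit or range.

## Working session

There is one attempt and no reset: what is moved stays moved. The work goes in short steps, Python scripts to look and compute and a tool call to move; the robot and the scene stay as the last step left them, time stands still between calls to the robot, and variables do not carry over. Pictures are saved under pics/ and viewed, about 8 in all and at most 12, crops included, and the job is handed in when it is done.

Besides the shell and the picture viewer there is one more tool, called as name(argument=value, ...), one argument or row to a line, values as JSON. arm_command: Moves the arm, as the interface text tells. Its arguments: {"type":"object","properties":{"steps":{"type":"array"},"jaw":{"type":"number"}},"required":["steps"]}

```bash
ls; mkdir -p pics
python3 - <<'E'
from cell import *
import cv2,numpy as np
print(state(), env.grip_point_offset)
for n in ("scene","top"):
    im=read_camera(n); cv2.imwrite(f"pics/{n}0.png",im[:,:,::-1])
    print(n,camera_model(n))
a=cv2.imread("pics/scene0.png");b=cv2.imread("pics/top0.png")
print(camera_model("wrist"))
E
```

```text
pics
{'t': 0.0, 'joints': array([ 1.09242645e+00,  4.91546586e-01,  1.55947733e+00, -8.36408108e-06,
        1.09171362e+00, -1.05596431e-01]), 'qvel': array([ 0.00036436, -0.00064236, -0.00095043, -0.00107758,  0.00079162,
       -0.00017886]), 'tau': array([ 1.43276138e-03, -6.12659454e+01, -2.58178872e+01,  6.92862435e-02,
        4.82371054e-02, -1.03144980e-04]), 'eef_pos': array([227.5811641 , 582.04381849, 404.16008958]), 'tcp_rot': array([-3.14147936e+00,  1.13929086e-03,  1.19802680e+00]), 'ft_force': array([ 0.57679886, -0.3510982 , -1.03201529]), 'moment': array([0.0275996 , 0.00332586, 0.00930204]), 'opening': 0.9967698104295188} 171.3
scene {'K': array([[366.65691193,   0.        , 314.97773194],
       [  0.        , 366.65691193, 201.17445961],
       [  0.        ,   0.        ,   1.        ]]), 'xyz': array([  40.70059972, -163.28559146,  742.10084945]), 'rotation': array([ 0.70933325,  0.01582944, -1.03208326])}
top {'K': array([[395.73243853,   0.        , 325.063684  ],
       [  0.        , 395.73243853, 198.64610949],
       [  0.        ,   0.        ,   1.        ]]), 'xyz': array([ 289.00117768,  137.02685364, 1063.18830266]), 'rotation': array([ 0.22508259,  0.00299903, -1.63224013])}
{'K': array([[276.72843264,   0.        , 323.5117709 ],
       [  0.        , 276.72843264, 204.41832786],
       [  0.        ,   0.        ,   1.        ]]), 'xyz': array([152.49490328, 610.80342256, 384.04145645]), 'rotation': array([-0.28815372,  0.00187439,  1.19868129])}
```

View pics/scene0.png

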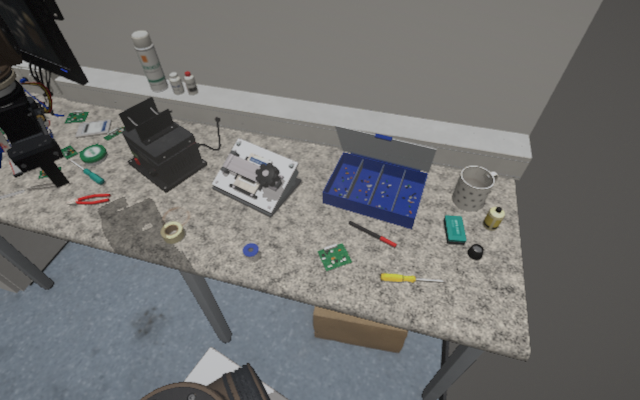

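View pics/top0.png

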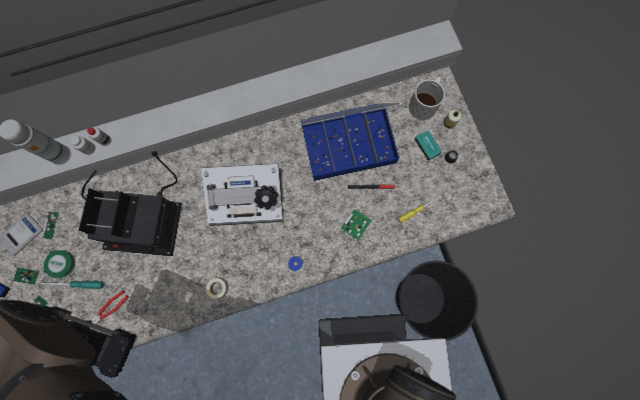

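The scene picture shows the holder with its knob near (267,173). In the top view the knob is near (266,197), with bed corners near (202,167), (281,165), (283,222) and (208,224). Next I'll enlarge both crops and triangulate.

```bash
cat > h.py <<'E'
from cell import *
import cv2,numpy as np
from scipy.spatial.transform import Rotation as Ro
def ray(m,uv):
    d=np.linalg.inv(m["K"])@[uv[0],uv[1],1.]
    return m["xyz"],Ro.from_euler("xyz",m["rotation"]).as_matrix()@(d*[1,-1,-1])
def tri(obs):
    A=[];b=[]
    for m,uv in obs:
        o,d=ray(m,uv);d=d/np.linalg.norm(d);P=np.eye(3)-np.outer(d,d);A.append(P);b.append(P@o)
    A=np.vstack(A);b=np.hstack(b);x=np.linalg.lstsq(A,b,rcond=None)[0]
    return x,np.abs(A@x-b).max()
def proj(m,p):
    c=Ro.from_euler("xyz",m["rotation"]).as_matrix().T@(np.asarray(p)-m["xyz"]);c=c*[1,-1,-1]
    u=m["K"]@c;return u[:2]/u[2]
E
python3 - <<'E'
from h import *
out=[]
for n,(x,y,w,h) in dict(scene0=(205,130,100,90),top0=(195,155,100,80)).items():
    a=cv2.imread(f"pics/{n}.png")
    g=a.astype(int); hsv=cv2.cvtColor(a,cv2.COLOR_BGR2HSV)
    c=cv2.resize(a[y:y+h,x:x+w],(400*1,4*h),interpolation=cv2.INTER_CUBIC)
    for k in range(0,w,10): cv2.putText(c,str(x+k),(4*k,8),0,.3,(0,0,255)); cv2.line(c,(4*k,8),(4*k,14),(0,0,255))
    for k in range(10,h,10): cv2.putText(c,str(y+k),(0,4*k+3),0,.3,(0,0,255)); cv2.line(c,(22,4*k),(28,4*k),(0,0,255))
    out.append(cv2.copyMakeBorder(c,0,360-4*h,0,0,cv2.BORDER_CONSTANT))
    m=np.zeros(a.shape[:2],np.uint8); kx,ky=(267,173) if n[0]=='s' else (266,197)
    m[ky-18:ky+18,kx-16:kx+18]=(hsv[ky-18:ky+18,kx-16:kx+18,2]<70)*255
    nn,l,s,ce=cv2.connectedComponentsWithStats(m)
    i=1+s[1:,4].argmax();print(n,s[i],ce[i])
cv2.imwrite("pics/crop.png",np.hstack(out))
E
```

```text
scene0 [256 163  25  26 317] [267.36277603 176.4511041 ]
top0 [254 186  24  24 357] [265.89635854 196.9719888 ]
```

View pics/crop.png

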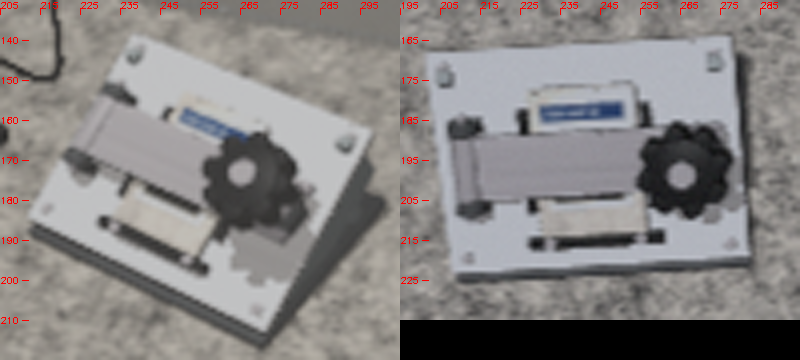

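The crop puts the knob's hub at scene (265.5,173.2) and top (265.8,199). All four bed corners are visible in both views.

```bash
cat > bed.py <<'E'
from h import *
S,T=camera_model("scene"),camera_model("top")
sc=dict(FL=(238.75,138.75),FR=(297.75,162),NR=(271.75,213.25),NL=(212.75,185.5),hub=(265.5,173.25))
tp=dict(FL=(202,168.25),FR=(278.25,164),NR=(282,219.25),NL=(208.75,223),hub=(265.75,199))
P={k:tri([(S,sc[k]),(T,tp[k])]) for k in sc}
loc=dict(FL=(75,100,0),FR=(75,-100,0),NR=(-75,-100,0),NL=(-75,100,0),hub=(0,-70,70))
L=np.array(list(loc.values()),float);W=np.array([P[k][0] for k in loc])
if __name__=="__main__":
    for k in P: print(k,P[k][0].round(1),P[k][1].round(1))
    # fit yaw with tilt fixed 26 deg
    from scipy.optimize import least_squares
    def T_(p): return Ro.from_euler("z",p[0])*Ro.from_euler("y",-np.radians(26))
    def f(p): return np.r_[[ (proj(M,q)-uv[k]) for M,uv in((S,sc),(T,tp)) for k,q in zip(loc,T_(p).apply(L)+p[1:])]].ravel()
    r=least_squares(f,[0,400,300,60]);print(r.x,r.cost,f(r.x).round(1))
    R=T_(r.x);o=r.x[1:];print("normal",R.apply([0,0,1]),"grip",R.apply([0,-70,58])+o,"foot",R.apply([0,-70,0])+o)
E
python3 bed.py
```

```text
FL [614.4 440.4  79.8] 0.2
FR [611.3 241.6  86.7] 0.2
NR [480.8 243.6  12.7] 1.1
NL [482.6 442.5   8.9] 0.2
hub [514.7 272.  113.6] 0.4
[-2.46217444e-03  5.47665758e+02  3.42290734e+02  4.66691214e+01] 3.155011423867081 [-0.2 -0.3  0.8  1.1 -0.4  0.3 -1.  -0.7  0.4  0.7 -0.7 -0.2 -0.  -0.3
  0.7 -0.2 -0.5  0.4  0.2 -0.6]
normal [-0.43836982  0.00107935  0.89879405] grip [522.06795606 272.35354855  98.79917613] foot [547.4934055  272.29094653  46.66912145]
```

```bash
cat > plan.py <<'E'
import sys
from h import *
# bed pose
BR=Ro.from_euler("z",-0.0025)*Ro.from_euler("y",-np.radians(26))
GRIP=np.array([522.,272.3,98.8])
def goal(h,ang,grip=None):
    "tool pose with grasp point h mm over grip point, jaw axis at ang deg in bed frame"
    g=GRIP if grip is None else grip
    R=BR*Ro.from_euler("z",ang,degrees=True)*Ro.from_euler("x",180,degrees=True)
    return g-R.apply([0,0,env.grip_point_offset+h*-1*-1]) if 0 else g+BR.apply([0,0,h+env.grip_point_offset]),R
def step(h,ang,grip=None):
    s=state();R0=Ro.from_euler("xyz",s["tcp_rot"]);p,R=goal(h,ang,grip)
    d=R0.inv().apply(p-s["eef_pos"])/10;r=(R0.inv()*R).as_rotvec(degrees=True)
    print("t",round(s["t"],2),"goal",p.round(1),"step cm",d.round(2),"deg",r.round(2),np.linalg.norm(r).round(1))
def where(grip=None):
    s=state();R=BR.inv()*Ro.from_euler("xyz",s["tcp_rot"]);g=GRIP if grip is None else grip
    gp=Ro.from_euler("xyz",s["tcp_rot"]).apply([0,0,env.grip_point_offset])+s["eef_pos"]
    x=R.apply([1,0,0]);z=R.apply([0,0,1])
    print("t",round(s["t"],2),"grasp rel bed",BR.inv().apply(gp-g).round(2),"ang",np.degrees(np.arctan2(x[1],x[0])).round(2),"zaxis",z.round(3),"F bed",BR.inv().apply(s["ft_force"]).round(1),"M",BR.inv().apply(s["moment"]).round(2),"j",s["joints"].round(2),"open",round(float(s["opening"]),3))
E
python3 -c "
from plan import *
step(130,67.5);where()"
```

```text
t 0.1 goal [389.9 272.6 369.6] step cm [-22.9   26.39   3.48] deg [-24.14   9.74   1.27] 26.1
t 0.1 grasp rel bed [-206.6   308.87  249.97] ang 70.79 zaxis [-0.439 -0.001 -0.899] F bed [ 0.4  0.6 -0.3] M [ 0.03  0.03 -0.03] j [ 1.09  0.49  1.56  0.    1.09 -0.11] open 1.001
```

arm_command(
  steps=[
    [-3,3.4,-1,0,0,0],
    [-6,7,-1,0,0,0],
    [-9,10.4,-1,-2,1,0],
    [-12,14,0,-6,2,0],
    [-15,17.3,1,-10,4,0],
    [-18,20.8,2,-14,6,0],
    [-21,24.2,3,-18,7.5,1],
    [-22.9,26.4,3.5,-22,9,1.3],
    [-22.9,26.4,3.5,-24.1,9.7,1.3],
    [-22.9,26.4,3.5,-24.1,9.7,1.3],
    [-22.9,26.4,3.5,-24.1,9.7,1.3],
    [-22.9,26.4,3.5,-24.1,9.7,1.3],
  ],
  jaw=9.0,
)

```text
t: 1.1
eef_pos: [390.0, 273.0, 369.9]
tcp_rot: [2.719, -0.169, 1.211]
ft_force: [-0.6, 1.3, 0.7]
opening: 0.946
```

```bash
python3 -c "
from plan import *
where()
m=camera_model('wrist');im=read_camera('wrist');cv2.imwrite('pics/w1.png',im[:,:,::-1]);
import pickle;pickle.dump(m,open('w1.pkl','wb'))
print(proj(m,GRIP+BR.apply([0,0,12])),m)
where()"
```

```text
t 1.1 grasp rel bed [5.0000e-02 4.6000e-01 1.3017e+02] ang 67.43 zaxis [-0.001  0.    -1.   ] F bed [-0.2  1.3  0.8] M [-0.02  0.24  0.02] j [ 0.51  0.3   2.03 -0.5   0.46 -0.25] open 0.946
[323.64622684 205.20283907] {'K': array([[276.72843264,   0.        , 323.5117709 ],
       [  0.        , 276.72843264, 204.41832786],
       [  0.        ,   0.        ,   1.        ]]), 'xyz': array([331.87030458, 303.51404423, 319.29666719]), 'rotation': array([-0.71036891, -0.16823686,  1.21170602])}
t 1.15 grasp rel bed [-6.0000e-02  8.8000e-01  1.3028e+02] ang 67.48 zaxis [-0.001  0.001 -1.   ] F bed [ 0.1 -0.1  0.1] M [-0.    0.25  0.  ] j [ 0.51  0.3   2.03 -0.5   0.46 -0.25] open 0.944
```

View pics/w1.png

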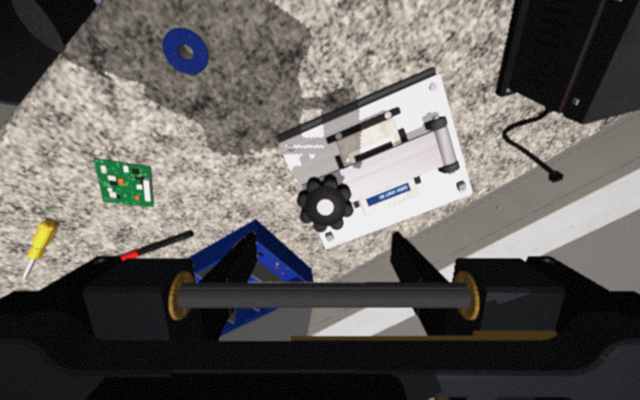

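The wrist picture shows the star knob with its grey hub at about (326,207), 2-3 px from the prediction. Now I'll measure the hub position and the lobe phase.

Run:
```python
from plan import *
import pickle
m=pickle.load(open('w1.pkl','rb'));a=cv2.imread('pics/w1.png');hsv=cv2.cvtColor(a,cv2.COLOR_BGR2HSV)
def topl(uv,h):
    o,d=ray(m,uv);n=BR.apply([0,0,1]);p=o+d*(n@(GRIP+n*h-o))/(n@d);return BR.inv().apply(p-GRIP)
x0,y0,x1,y1=285,165,370,245
sub=hsv[y0:y1,x0:x1,2]
dark=(sub<75).astype(np.uint8)
n,l,s,c=cv2.connectedComponentsWithStats(dark);lab=l==(1+s[1:,4].argmax())
cs,_=cv2.findContours(lab.astype(np.uint8),cv2.RETR_EXTERNAL,cv2.CHAIN_APPROX_NONE)
ct=max(cs,key=cv2.contourArea)[:,0,:]+[x0,y0]
hub=(sub[30:55,28:55]>110).astype(np.uint8);n2,l2,s2,c2=cv2.connectedComponentsWithStats(hub)
i=1+s2[1:,4].argmax();hc=c2[i]+[x0+28,y0+30];print("hub px",hc,s2[i])
H=topl(hc,12);print("hub in bed rel",H.round(2))
for h in (12,5):
    P=np.array([topl(q,h) for q in ct])
    (cx,cy),r=cv2.minEnclosingCircle(P[:,:2].astype(np.float32));print("circ",h,cx,cy,r)
    for cen in ((cx,cy),H[:2]):
        q=P[:,:2]-cen;th=np.arctan2(q[:,1],q[:,0]);rr=np.hypot(*q.T)
        g=np.linspace(-np.pi,np.pi,720,endpoint=False);o=np.argsort(th);ri=np.interp(g,th[o],rr[o],period=2*np.pi)
        F=(ri*np.exp(-8j*g)).mean()*2;print(h,"phase deg",np.degrees(-np.angle(F)/8).round(2),"amp",abs(F).round(2))
```

```text
hub px [324.78688525 206.87295082] [  3   4  18  17 244]
hub in bed rel [ 2.08  0.39 12.  ]
circ 12 -1.6631120443344116 1.9151614904403687 30.38091468811035
12 phase deg 9.3 amp 2.79
12 phase deg 9.41 amp 2.31
circ 5 0.22306105494499207 1.1666710376739502 31.169843673706055
5 phase deg 9.3 amp 2.86
5 phase deg 9.36 amp 2.83
```

```bash
sed -i 's/^GRIP=.*/&\nGRIP=GRIP+BR.apply([1.0,0.5,0])/' plan.py; python3 -c "
from plan import *
step(0,76.8)"
```

```text
t 1.15 goal [447.8 273.  253.2] step cm [1.000e-02 1.100e-01 1.303e+01] deg [-0.06 -0.04 -9.32] 9.3
```

arm_command(
  steps=[
    [0,0.1,3,0,0,-5],
    [0,0.1,6,0,0,-9.3],
    [0,0.1,8,0,0,-9.3],
    [0,0.1,10,0,0,-9.3],
    [0,0.1,11.5,0,0,-9.3],
    [0,0.1,12.5,0,0,-9.3],
    [0,0.1,13,0,0,-9.3],
    [0,0.1,13,0,0,-9.3],
    [0,0.1,13,0,0,-9.3],
  ],
)

```text
t: 1.9
eef_pos: [447.6, 272.8, 253.5]
tcp_rot: [2.699, -0.101, 1.361]
ft_force: [0.8, -0.0, 0.1]
opening: 0.947
```

```bash
python3 -c "
from plan import *
where()
m=camera_model('wrist');im=read_camera('wrist');cv2.imwrite('pics/w2.png',im[:,:,::-1])"
```

```text
t 1.9 grasp rel bed [-0.13 -0.03  0.39] ang 76.8 zaxis [-0.     0.001 -1.   ] F bed [ 0.8  0.  -0.3] M [ 0.02  0.34 -0.01] j [ 0.45  0.55  2.03 -0.91  0.24 -0.03] open 0.947
```

View pics/w2.png

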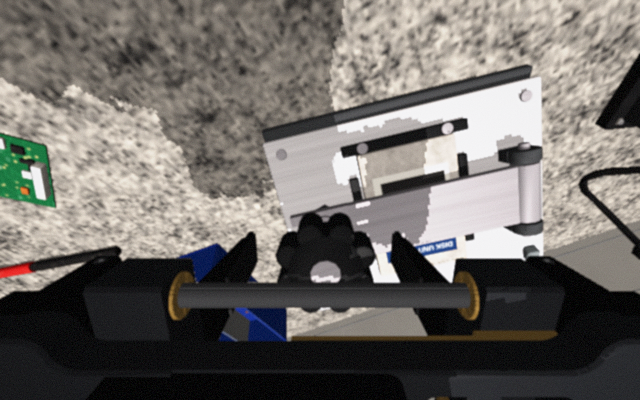

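The knob (centre column about 326) sits midway between the fingertips (250 and 398). I'll close on it.

arm_command(
  steps=[
    [0,0,0,0,0,0],
    [0,0,0,0,0,0],
    [0,0,0,0,0,0],
    [0,0,0,0,0,0],
    [0,0,0,0,0,0],
    [0,0,0,0,0,0],
    [0,0,0,0,0,0],
    [0,0,0,0,0,0],
  ],
  jaw=4.5,
)

```text
t: 2.62
eef_pos: [448.1, 273.0, 253.6]
tcp_rot: [2.698, -0.104, 1.362]
ft_force: [1.0, 7.9, 0.0]
opening: 0.593
```

```bash
python3 -c "
from plan import *
where()"
```

```text
t 2.62 grasp rel bed [0.69 0.65 0.22] ang 76.78 zaxis [ 0.001  0.004 -1.   ] F bed [ 0.9  7.9 -0.4] M [ 1.19  0.2  -0.02] j [ 0.45  0.55  2.03 -0.91  0.24 -0.03] open 0.593
```

arm_command(
  steps=[
    [0.07,0,0.08,0,0,0],
    [0.07,0,0.08,0,0,-4],
    [0.07,0,0.08,0,0,-8],
    [0.07,0,0.08,0,0,-12],
    [0.07,0,0.08,0,0,-15],
    [0.07,0,0.08,0,0,-15],
  ],
)

```text
t: 3.12
eef_pos: [448.3, 273.3, 253.3]
tcp_rot: [2.687, 0.013, 1.6]
ft_force: [-3.7, 4.1, 7.1]
opening: 0.585
```

```bash
python3 -c "
from plan import *
where()"
```

```text
t 3.12 grasp rel bed [ 0.71  0.76 -0.15] ang 91.96 zaxis [ 0.001  0.002 -1.   ] F bed [-0.3  4.   8. ] M [ 0.65  0.34 -0.01] j [ 0.45  0.55  2.03 -0.92  0.24 -0.29] open 0.585
```

arm_command(
  steps=[
    [0,0,0,0,0,-3],
    [0,0,0,0,0,-6],
    [0,0,0,0,0,-9],
    [0,0,0,0,0,-9],
  ],
)

```text
t: 3.45
eef_pos: [448.3, 273.4, 253.3]
tcp_rot: [2.693, 0.081, 1.742]
ft_force: [-3.2, 3.8, 7.5]
opening: 0.59
```

arm_command(
  steps=[
    [0,0,0,0,0,-3],
    [0,0,0,0,0,-6],
    [0,0,0,0,0,-8],
    [0,0,0,0,0,-8],
  ],
)

```text
t: 3.78
eef_pos: [448.3, 273.4, 253.3]
tcp_rot: [2.707, 0.141, 1.868]
ft_force: [-3.6, 4.5, 7.2]
opening: 0.592
```

arm_command(
  steps=[
    [0,0,0,0,0,-3],
    [0,0,0,0,0,-6],
    [0,0,0,0,0,-8],
    [0,0,0,0,0,-8],
  ],
)

```text
t: 4.12
eef_pos: [448.3, 273.4, 253.3]
tcp_rot: [2.729, 0.198, 1.997]
ft_force: [-4.6, 4.5, 6.6]
opening: 0.591
```

arm_command(
  steps=[
    [0,0,0,0,0,-3],
    [0,0,0,0,0,-6],
    [0,0,0,0,0,-8],
    [0,0,0,0,0,-8],
  ],
)

```text
t: 4.45
eef_pos: [448.3, 273.5, 253.1]
tcp_rot: [2.759, 0.252, 2.129]
ft_force: [-3.3, 5.5, 3.8]
opening: 0.589
```

The force along the axis fell from 8 N to 5 N, so I'll probe by pressing a little further.

arm_command(
  steps=[
    [0,0,0.05,0,0,0],
    [0,0,0.1,0,0,0],
    [0,0,0.1,0,0,0],
  ],
)

```text
t: 4.7
eef_pos: [448.5, 273.5, 252.6]
tcp_rot: [2.758, 0.251, 2.127]
ft_force: [-8.6, 4.8, 12.4]
opening: 0.588
```

```bash
python3 -c "
from plan import *
where()"
```

```text
t 4.7 grasp rel bed [ 0.61  1.   -0.79] ang 124.78 zaxis [ 0.002  0.003 -1.   ] F bed [-2.3  4.8 15. ] M [ 0.84  0.63 -0.06] j [ 0.45  0.55  2.03 -0.92  0.24 -0.86] open 0.588
```

arm_command(
  steps=[
    [0,0,-0.04,0,0,-3],
    [0,0,-0.04,0,0,-6],
    [0,0,-0.04,0,0,-8],
    [0,0,-0.04,0,0,-8],
  ],
)

```text
t: 5.03
eef_pos: [448.7, 273.5, 252.3]
tcp_rot: [2.796, 0.302, 2.265]
ft_force: [2.2, 6.8, -1.7]
opening: 0.591
```

The axial force is now −2.5 N, so the knob's own weight hangs on the jaws and it is over the gap. I'll lower it straight down.

arm_command(
  steps=[
    [0,0,0.1,0,0,0],
    [0,0,0.2,0,0,0],
    [0,0,0.3,0,0,0],
    [0,0,0.3,0,0,0],
  ],
)

```text
t: 5.37
eef_pos: [450.2, 273.5, 249.4]
tcp_rot: [2.796, 0.301, 2.263]
ft_force: [2.5, 5.8, -3.2]
opening: 0.591
```

```bash
python3 -c "
from plan import *
where()"
```

```text
t 5.37 grasp rel bed [ 0.61  1.03 -4.5 ] ang 132.77 zaxis [ 0.001  0.003 -1.   ] F bed [ 0.8  5.8 -3.9] M [ 1.14  0.22 -0.03] j [ 0.45  0.56  2.03 -0.94  0.24 -0.98] open 0.591
```

arm_command(
  steps=[
    [0,0,0.1,0,0,0],
    [0,0,0.15,0,0,0],
    [0,0,0.2,0,0,0],
    [0,0,0.2,0,0,0],
  ],
)

```text
t: 5.7
eef_pos: [450.7, 273.5, 248.1]
tcp_rot: [2.795, 0.301, 2.263]
ft_force: [-4.5, 6.1, 5.9]
opening: 0.59
```

```bash
python3 -c "
from plan import *
where()"
```

```text
t 5.7 grasp rel bed [ 0.59  1.04 -5.86] ang 132.78 zaxis [ 0.001  0.003 -1.   ] F bed [-1.5  6.1  7.2] M [ 0.99  0.48 -0.04] j [ 0.45  0.56  2.02 -0.95  0.24 -0.97] open 0.59
```

It dropped about 5.5 mm and bottoms out with 7 N. Now forwards, following the 6 mm/turn pitch (0.1 cm per 60°).

arm_command(
  steps=[
    [0,0,0.0,0,0,5],
    [0,0,0.0,0,0,10],
    [0,0,0.01,0,0,16],
    [0,0,0.02,0,0,22],
    [0,0,0.03,0,0,28],
    [0,0,0.04,0,0,34],
    [0,0,0.05,0,0,40],
    [0,0,0.06,0,0,46],
    [0,0,0.07,0,0,52],
    [0,0,0.08,0,0,58],
    [0,0,0.08,0,0,60],
    [0,0,0.08,0,0,60],
  ],
)

```text
t: 6.7
eef_pos: [451.2, 273.3, 247.4]
tcp_rot: [2.705, -0.134, 1.295]
ft_force: [-2.6, 3.9, 6.3]
opening: 0.591
```

```bash
python3 -c "
from plan import *
where()"
```

```text
t 6.7 grasp rel bed [ 0.67  0.65 -6.66] ang 72.61 zaxis [ 0.001  0.002 -1.   ] F bed [0.4 3.9 6.8] M [ 0.49  0.29 -0.07] j [ 0.45  0.56  2.02 -0.95  0.24  0.08] open 0.591
```

arm_command(
  steps=[
    [0,0,0.01,0,0,7],
    [0,0,0.02,0,0,14],
    [0,0,0.03,0,0,21],
    [0,0,0.05,0,0,28],
    [0,0,0.06,0,0,35],
    [0,0,0.07,0,0,42],
    [0,0,0.08,0,0,49],
    [0,0,0.09,0,0,56],
    [0,0,0.1,0,0,62],
    [0,0,0.11,0,0,68],
    [0,0,0.12,0,0,70],
    [0,0,0.12,0,0,70],
  ],
)

```text
t: 7.7
eef_pos: [451.1, 273.1, 246.8]
tcp_rot: [3.121, -0.454, 0.049]
ft_force: [-10.7, 0.3, 16.6]
opening: 0.592
```

```bash
python3 -c "
from plan import *
where()"
```

```text
t 7.7 grasp rel bed [ 0.34  0.41 -7.17] ang 2.63 zaxis [ 0.001  0.002 -1.   ] F bed [-2.3  0.3 19.7] M [ 0.17  0.79 -0.11] j [ 0.45  0.56  2.03 -0.96  0.24  1.31] open 0.592
```

arm_command(
  steps=[
    [0,0,-0.03,0,0,6],
    [0,0,-0.03,0,0,12],
    [0,0,-0.02,0,0,18],
    [0,0,-0.01,0,0,24],
    [0,0,0,0,0,30],
    [0,0,0.01,0,0,36],
    [0,0,0.02,0,0,42],
    [0,0,0.02,0,0,47],
    [0,0,0.02,0,0,47],
  ],
)

```text
t: 8.45
eef_pos: [451.0, 273.2, 246.6]
tcp_rot: [-2.81, -0.317, -0.833]
ft_force: [-12.3, 2.3, 17.8]
opening: 0.588
```

```bash
python3 -c "
from plan import *
where()"
```

```text
t 8.45 grasp rel bed [ 0.09  0.47 -7.28] ang -44.53 zaxis [ 0.001  0.002 -1.   ] F bed [-3.3  2.3 21.4] M [ 0.14  1.05 -0.23] j [ 0.45  0.56  2.03 -0.96  0.23  2.13] open 0.588
```

The moment is rising (0.07, 0.11, then 0.23 N m) and the wrist has used most of its range. I'll release, go back 135° and regrip.

arm_command(
  steps=[
    [0,0,0,0,0,0],
    [0,0,0,0,0,0],
    [0,0,0,0,0,0],
    [0,0,-0.12,0,0,0],
    [0,0,-0.12,0,0,0],
    [0,0,-0.12,0,0,-7],
    [0,0,-0.12,0,0,-14],
    [0,0,-0.12,0,0,-21],
    [0,0,-0.12,0,0,-28],
    [0,0,-0.12,0,0,-35],
    [0,0,-0.12,0,0,-42],
    [0,0,-0.12,0,0,-49],
  ],
  jaw=8.5,
)

```text
t: 9.45
eef_pos: [451.3, 272.8, 246.6]
tcp_rot: [3.099, -0.451, 0.096]
ft_force: [-0.2, -0.2, -0.6]
opening: 0.893
```

arm_command(
  steps=[
    [0,0,0,0,0,-7],
    [0,0,0,0,0,-14],
    [0,0,0,0,0,-21],
    [0,0,0,0,0,-28],
    [0,0,0,0,0,-35],
    [0,0,0,0,0,-42],
    [0,0,0,0,0,-49],
    [0,0,0,0,0,-56],
    [0,0,0,0,0,-63],
    [0,0,0,0,0,-70],
    [0,0,0,0,0,-77],
    [0,0,0,0,0,-84],
  ],
)

```text
t: 10.45
eef_pos: [451.3, 272.8, 246.6]
tcp_rot: [2.688, -0.007, 1.554]
ft_force: [-0.1, -0.2, 0.3]
opening: 0.895
```

```bash
python3 -c "
from plan import *
where()
im=read_camera('wrist');cv2.imwrite('pics/w3.png',im[:,:,::-1])
im=read_camera('scene')[:,:,::-1];cv2.imwrite('pics/s3.png',im);a=cv2.imread('pics/w3.png')[150:350,200:450]
b=cv2.resize(im[130:220,205:305],None,fx=4,fy=4,interpolation=2)
c=np.zeros((400,800,3),np.uint8);c[:360,:400]=b;c[:320,400:]=cv2.resize(a,(400,320));cv2.imwrite('pics/c3.png',c)"
```

```text
t 10.45 grasp rel bed [ 0.15 -0.13 -7.49] ang 89.1 zaxis [-0.001  0.    -1.   ] F bed [ 0.  -0.2  0.3] M [ 0.03  0.26 -0.03] j [ 0.45  0.56  2.03 -0.95  0.24 -0.21] open 0.895
```

View pics/c3.png

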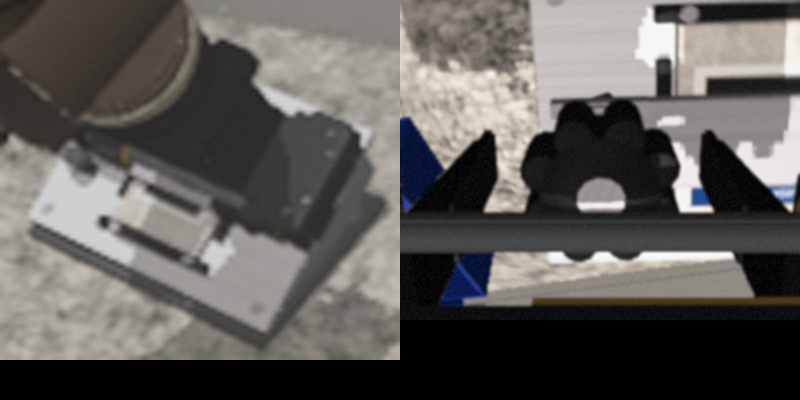

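The wrist crop shows the knob centred between the open fingers, with its flats facing the pads. I'll regrip.

arm_command(
  steps=[
    [0.08,0,0,0,0,-1],
    [0.08,0,0,0,0,-1],
    [0.08,0,0,0,0,-1],
    [0.08,0,0,0,0,-1],
    [0.08,0,0,0,0,-1],
    [0.08,0,0,0,0,-1],
    [0.08,0,0,0,0,-1],
  ],
  jaw=4.5,
)

```text
t: 11.13
eef_pos: [451.2, 273.7, 246.7]
tcp_rot: [2.688, -0.003, 1.564]
ft_force: [-0.5, 1.2, 0.5]
opening: 0.59
```

arm_command(
  steps=[
    [0,0,0.01,0,0,5],
    [0,0,0.02,0,0,10],
    [0,0,0.03,0,0,15],
    [0,0,0.04,0,0,20],
    [0,0,0.05,0,0,25],
    [0,0,0.05,0,0,30],
    [0,0,0.05,0,0,30],
  ],
)

```text
t: 11.72
eef_pos: [451.4, 273.7, 246.5]
tcp_rot: [2.744, -0.225, 1.082]
ft_force: [-2.1, 0.7, 5.3]
opening: 0.59
```

```bash
python3 -c "
from plan import *
where()"
```

```text
t 11.72 grasp rel bed [ 0.23  0.86 -7.61] ang 59.53 zaxis [-0.     0.001 -1.   ] F bed [0.4 0.7 5.7] M [ 0.17  0.39 -0.27] j [ 0.45  0.56  2.02 -0.95  0.24  0.31] open 0.59
```

arm_command(
  steps=[
    [0,0,0.0,0,0,5],
    [0,0,0.01,0,0,10],
    [0,0,0.02,0,0,15],
    [0,0,0.03,0,0,20],
    [0,0,0.03,0,0,25],
    [0,0,0.04,0,0,30],
    [0,0,0.04,0,0,30],
  ],
)

```text
t: 12.3
eef_pos: [451.4, 273.7, 246.3]
tcp_rot: [2.905, -0.391, 0.562]
ft_force: [-5.8, 1.2, 7.6]
opening: 0.59
```

```bash
python3 -c "
from plan import *
where()"
```

```text
t 12.3 grasp rel bed [ 0.24  0.9  -7.79] ang 29.64 zaxis [ 0.     0.001 -1.   ] F bed [-1.9  1.2  9.3] M [ 0.14  0.49 -0.16] j [ 0.45  0.57  2.02 -0.95  0.24  0.83] open 0.59
```

arm_command(
  steps=[
    [0,0,0.0,0,0,4],
    [0,0,0.0,0,0,8],
    [0,0,0.01,0,0,12],
    [0,0,0.01,0,0,16],
    [0,0,0.02,0,0,20],
    [0,0,0.02,0,0,20],
  ],
)

```text
t: 12.8
eef_pos: [451.5, 273.7, 246.2]
tcp_rot: [3.06, -0.447, 0.187]
ft_force: [-4.4, -0.4, 7.6]
opening: 0.592
```

```bash
python3 -c "
from plan import *
where()"
```

```text
t 12.8 grasp rel bed [ 0.29  0.83 -7.93] ang 9.76 zaxis [ 0.     0.001 -1.   ] F bed [-0.6 -0.4  8.8] M [-0.07  0.25  0.29] j [ 0.45  0.57  2.02 -0.96  0.24  1.18] open 0.592
```

arm_command(
  steps=[
    [0,0,0.0,0,0,3],
    [0,0,0.0,0,0,6],
    [0,0,0.0,0,0,9],
    [0,0,0.01,0,0,12],
    [0,0,0.01,0,0,12],
  ],
)

```text
t: 13.22
eef_pos: [451.5, 273.7, 246.1]
tcp_rot: [-3.122, -0.454, -0.045]
ft_force: [-6.3, -0.3, 8.6]
opening: 0.591
```

```bash
python3 -c "
from plan import *
where()"
```

```text
t 13.22 grasp rel bed [ 0.27  0.88 -7.96] ang -2.19 zaxis [ 0.     0.001 -1.   ] F bed [-1.9 -0.3 10.5] M [-0.03  0.37  0.16] j [ 0.45  0.57  2.02 -0.96  0.24  1.39] open 0.591
```

arm_command(
  steps=[
    [0,0,0.0,0,0,4],
    [0,0,0.0,0,0,8],
    [0,0,0.0,0,0,12],
    [0,0,0.0,0,0,16],
  ],
)

```text
t: 13.55
eef_pos: [451.4, 273.7, 246.1]
tcp_rot: [-2.991, -0.43, -0.351]
ft_force: [-4.8, -0.7, 6.5]
opening: 0.59
```

```bash
python3 -c "
from plan import *
where()"
```

```text
t 13.55 grasp rel bed [ 0.16  0.75 -7.96] ang -18.1 zaxis [ 0.  0. -1.] F bed [-1.4 -0.7  8. ] M [-0.15  0.26  1.23] j [ 0.45  0.57  2.02 -0.96  0.24  1.67] open 0.59
```

The moment is 1.23 N m while turning, so the knob is stiff and hand-tight. The grip point is at about 50 mm. I'll release, back off along the normal and look.

arm_command(
  steps=[
    [0,0,0,0,0,0],
    [0,0,0,0,0,0],
    [0,0,0,0,0,0],
    [0,0,0,0,0,0],
    [0,0,0,0,0,0],
    [0,0,-1,0,0,0],
    [0,0,-3,0,0,0],
    [0,0,-6,0,0,0],
    [0,0,-9,0,0,0],
    [0,0,-12,0,0,0],
    [0,0,-13.8,0,0,0],
    [0,0,-13.8,0,0,0],
  ],
  jaw=9.0,
)

```text
t: 14.55
eef_pos: [390.3, 273.9, 372.7]
tcp_rot: [-2.986, -0.432, -0.354]
ft_force: [1.1, -0.4, 0.6]
opening: 0.946
```

Run:
```python
from plan import *
where()
m=camera_model('wrist');im=read_camera('wrist');a=im[:,:,::-1].copy();cv2.imwrite('pics/w4.png',a)
import pickle;pickle.dump(m,open('w4.pkl','wb'))
for h in (12,4): print(h,proj(m,GRIP+BR.apply([0,0,h])))
```

```text
t 14.55 grasp rel bed [  1.42   1.24 132.64] ang -18.23 zaxis [ 0.004  0.003 -1.   ] F bed [ 1.3 -0.4  0. ] M [-0.06  0.34 -0.  ] j [ 0.51  0.3   2.02 -0.5   0.46  1.24] open 0.946
12 [322.28479568 205.54317737]
4 [322.29120557 203.38802087]
```

View pics/w4.png

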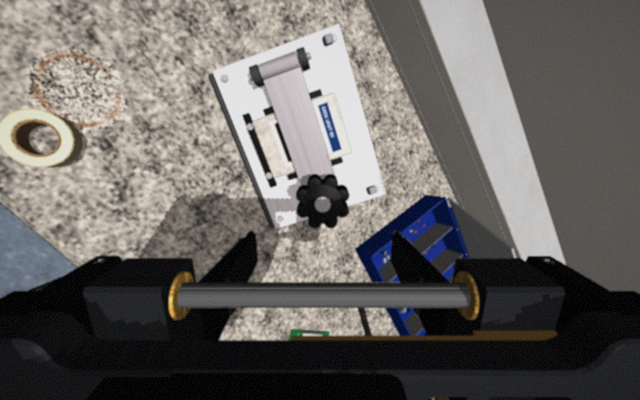

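The wrist picture shows the knob released, its hub at about (323,204), and the bar and disk in place. A last numeric check: lobe phase and hub height, before and after.

Run:
```python
from plan import *
import pickle
def meas(tag,box,hb,h):
    m=pickle.load(open(tag+'.pkl','rb'));a=cv2.imread(f'pics/{tag}.png');v=cv2.cvtColor(a,cv2.COLOR_BGR2HSV)[...,2]
    n=BR.apply([0,0,1])
    def topl(uv): o,d=ray(m,uv);return BR.inv().apply(o+d*(n@(GRIP+n*h-o))/(n@d)-GRIP)
    x0,y0,x1,y1=box;dk=(v[y0:y1,x0:x1]<75).astype(np.uint8)
    _,l,s,c=cv2.connectedComponentsWithStats(dk);ct=max(cv2.findContours((l==1+s[1:,4].argmax()).astype(np.uint8),0,cv2.CHAIN_APPROX_NONE)[0],key=cv2.contourArea)[:,0]+[x0,y0]
    P=np.array([topl(q) for q in ct])[:,:2];c,r=cv2.minEnclosingCircle(P.astype(np.float32));q=P-c
    th=np.arctan2(q[:,1],q[:,0]);o=np.argsort(th);g=np.linspace(-np.pi,np.pi,720,endpoint=False)
    F=(np.interp(g,th[o],np.hypot(*q.T)[o],period=2*np.pi)*np.exp(-8j*g)).mean()
    print(tag,"phase",np.degrees(-np.angle(F)/8).round(1),"r",round(r,1))
    x,y=hb;hm=(v[y-13:y+13,x-13:x+13]>100).astype(np.uint8);_,_,s,c=cv2.connectedComponentsWithStats(hm);i=1+s[1:,4].argmax()
    uv=c[i]+[x-13,y-13];print("hub px",uv,s[i],"star top h",h,topl(uv).round(1));return m,uv
meas('w1',(285,165,370,245),(325,207),12)
meas('w4',(288,170,360,235),(323,204),4)
```

```text
w1 phase 9.3 r 30.4
hub px [324.896 206.92 ] [  4   5  19  17 250] star top h 12 [ 1.2 -0.  12. ]
w4 phase 5.0 r 30.8
hub px [322.21910112 203.76404494] [  5   5  15  16 178] star top h 4 [-0.2 -0.4  4. ]
```

```bash
python3 -c "
from cell import *
print(job_done(), state()['t'])"
```

```text
the job is handed in; nothing more can be done
the job is handed in; nothing more can be done
```

The knob is tightened and released, and the job was handed in at about 14.6 s; no verdict was reported.

I gripped the knob over its flats and turned it backwards about 56° under light pressure. The axial force then vanished and the knob dropped about 5.5 mm over the thread start. I then screwed it forwards about 285° in all, with one regrip.

**Last checks:**
- **Tightness:** the torque rose to 1.23 N m in the last turning motion.
- **Height:** the grasp point ended 8.0 mm below the start, so the knob's grip point is at about 50 mm. This is inferred from the jaws, which could have slid a little on the knob. The hub's image position fits the lowered height.
- **Angle:** the knob's lobes measured 5.0° against 4.4° expected, so it did not slip in the grip.
- **Surroundings:** after I backed off, the wrist force was about 1 N. The bar and disk looked in place, but I did not measure the disk's shift or the bar's clamping force.

**What disagreed:** the total forward turn (about 4.97 rad) is more than the 4 to 4.5 rad given, perhaps from slack in the 0.3 rad gap plus the final stiff turning. Torque readings taken earlier, with the arm at rest, were small and changed sign, so I did not rely on them.

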